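# Unclip the measured sample plate from its spectrometer stage

### The arm

A 6-joint arm with a two-finger parallel gripper is mounted at the origin on the work surface. World frame = base frame: x ahead of the robot, y to its left, z up, the work surface at z = 0. Lengths are in m, angles in degrees, forces in N, time in s.
With the tool pointing down it reaches from about 0.35 to 0.8 m from the base axis. Payload 7.3 kg.
Tool frame: the origin (TCP) lies between the finger pads; the fingertips stand bot.tips_ahead ahead of it and the grasp point (between the pads) lies 3 mm ahead of it (bot.tips_ahead is the distance from the TCP to the fingertips, in m); z points along the fingers, y is the line along which they close (so a half turn about z gives the same grasp; the last joint's range is limited). The gripper opens to 85 mm and grips with 20 to 120 N. Pads are 22 mm wide; open, the fingers measure 114 mm over their backs; the gripper's body (76 mm by 85 mm) begins 54 mm behind the grasp point. The pads swing forward as they close: fully open they stand 13 mm farther back than shut.
Start: joints at [63.369, 19.595, 87.324, -0, 73.075, -8.365], TCP at [0.165, 0.499, 0.253] pointing down, gripper open.
Joint ranges: [-145.02, 145.02], [-44.19, 115.74], [2.07, 154.8], [-57.11, 237.11], [16.16, 152.29], [-177.93, 177.93]. Speed limits (degrees/s): [147.25, 147.25, 180, 180, 180, 180].

### API

Orientations are given as [roll, pitch, yaw] about the fixed x, y, z axes, in that order (R = Rz(yaw) Ry(pitch) Rx(roll)).
In Python, from bench import bot, cams, job gives the robot as it stands.
- The arm moves only by the tool advance, called after "Emit:" by a JSON object that holds its "name" and its "arguments". Schema: {"type":"object","properties":{"steps":{"type":"array","items":{"type":"object","properties":{"d":{"type":"array","items":{"type":"number"},"minItems":3,"maxItems":3},"turn":{"type":"number"}},"additionalProperties":false},"minItems":1,"maxItems":12},"jaw":{"type":"number"},"grip_force":{"type":"number"},"only":{"type":"string"},"quiet":{"type":"boolean"},"lines":{"type":"string"}},"required":["steps"],"additionalProperties":false}. steps is a list of rows, 1 to 12 of them, each an object with the fields d (a list: dx, dy, dz in m), turn (a turn about the tool's z in degrees); a field left out counts as zero; each row shifts and turns the commanded pose from where the row before left it, along the tool's axes as they then stand; what a row does not reach is not made up. A row lasts 1/8 s, in which the tool goes at most 0.0625 m and 10.7 degrees, less where a joint would pass 70% of its speed; a pose out of reach is approached as far as the arm can. jaw is the finger opening in m, set as the call begins (left out keeps the last). The fingers move at their own pace and stop on an object; grip_force is the grip in N (left out, the last holds). Time passes only in rows, so rows that do not move let the fingers close. The tool returns the time, the measured TCP pose, the force, the opening and the grip force at its end. only (a regular expression) keeps the lines of the reply that match it, lines (a string "A,B") keeps lines A to B, and quiet returns only ok. Input that does not fit is refused with a message, and nothing moves.
- bot.state(): the state, without advancing time (a new reading comes with each control period).
- cams.read_camera(name): name is "scene" or "side" or "wrist"; returns the picture (480x640x3 uint8, blue, green, red); there is no depth.
- cams.camera_params(name): a dict with "mtx" (3x3 intrinsics, pixels), "cam_to_world" (4x4, takes a point from camera to world coordinates). Camera axes: x right, y down, z forward; pixel columns grow to the right and rows downward; lengths in m; the calibration is good to about 2 mm. A picture is of the moment at which its call begins: read the wrist's pose just before it. camera_params takes no time and is no camera call; for the wrist camera it gives the pose at the moment of the call.
- job.job_done(): hands the job in; it is judged then, once.
The state is a dict: "t": time; "joint_pos": joint angles; "qvel": joint speeds; "tau": joint torques, N m; "tcp_pos": TCP position; "ee_rot": TCP orientation; "contact_force": force on the tool from outside, world axes, zero at the start; "torque": the same for the moment, N m; "opening": finger opening in m; "grip_force": force on a finger pad.
Only numpy, scipy, OpenCV 4.12 (cv2) and the standard library are available. Lean on these libraries where they do the work, as an engineer would, in place of code of your own. Each camera call takes 0.05 s, during which the arm holds its last target. There are 200 camera calls.

### The job

The orange sample plate has been measured: lift the sprung hold-down finger off it until the finger stands open by itself, before you move the plate. Then lift the orange plate straight up off its stage's pins, lower it into the white tray and let go only when it is down, so that it lies flat on the tray's floor, with the finger left standing open. Leave the blue plate where it is.

Things in the scene. Friction and masses are not known exactly. Their poses are not given: they have to be found in the camera images.
- plate_orange: Orange plate, 90 x 50 x 8 mm (x, y, z), 80 g. Origin: centre of its underside, 30 mm above the table, on a pedestal 30 mm wide, 22 high, that stands on a foot 70 wide, 8 high: its long sides overhang 10 mm; grip across y from above. Two 5 mm high pins (6 mm thick) fill its 11 mm holes at x = +-35 mm: lift straight up. Its +x points to the finger's hinge, away from the robot.
- barrel_orange (a point): Centre of the red barrel (16 mm thick, 20 long, along plate y) on the finger's end, 26 mm above the plate; pinch its ends from above, it may turn in the grip. Hinge, along plate y: 68 mm to plate +x, 14 lower. The finger swings up 92 degrees; an over-centre spring holds it down (6 N; 15 if gripped hard), but let go beyond 45 degrees it snaps open and stays, barrel 117 mm above the table.
- tray: White open tray, fixed to the table, 180 x 140 mm outside (x, y), 22 mm high, walls and floor 5 mm thick. Origin: centre of its underside on the table; empty at the start.
- plate_blue: Blue sample plate of the same size, clamped in a second, identical stage with its own red-barrelled finger. Origin: centre of its underside. To be left where it is.

How it is judged:
By the outcome, as a careful person would: the job done as asked, in the order asked, and still so for the second after the job is handed in, with the robot touching nothing.
It also fails if it takes over 48 s, if anything falls off the work surface, if the arm or the gripper's body presses on something with over 40 N, if the wrist force passes 120 N, or if a joint passes its speed limit or range.

## Working session

There is one attempt and no reset: what is moved stays moved. The work goes in short steps, Python scripts to look and compute and a tool call to move; the robot and the scene stay as the last step left them, time stands still between calls to the robot, and variables do not carry over. Pictures are saved under pics/ and viewed, at most 10 in all, crops included, and the job is handed in when it is done.

```bash
mkdir -p pics; python3 - <<'E'
from bench import bot,cams,job
import cv2
print(bot.state(), bot.tips_ahead)
for n in("scene","side","wrist"):
    p=cams.camera_params(n);print(n,p["mtx"].tolist(),p["cam_to_world"].round(4).tolist())
    cv2.imwrite(f"pics/{n}0.png",cams.read_camera(n))
E
```

```text
{'t': 0.0, 'joint_pos': array([ 6.33670200e+01,  1.96355600e+01,  8.73787521e+01,  1.11743084e-03,
        7.30766324e+01, -8.36485724e+00]), 'qvel': array([ 0.05502518,  0.05566869,  0.05818753, -0.07954929, -0.03746179,
       -0.02717041]), 'tau': array([-1.16778410e-03, -4.33674002e+01, -2.46009725e+01, -3.24728435e-04,
        7.99009809e-03,  2.40014106e-05]), 'tcp_pos': array([0.16436357, 0.49819883, 0.25262462]), 'ee_rot': array([-1.79910178e+02, -1.42874121e-02,  1.61731540e+02]), 'contact_force': array([ 0.59452445, -0.26619094,  0.68569399]), 'torque': array([ 0.04535044, -0.01418179,  0.00044116]), 'grip_force': 0.0, 'opening': 0.08515306440840065} 0.022
scene [[434.8830545570845, 0.0, 316.53862451649195], [0.0, 434.8830545570845, 246.4322875187253], [0.0, 0.0, 1.0]] [[-0.1577, 0.6913, -0.7052, 1.0725], [0.9875, 0.1136, -0.1094, 0.0779], [0.0045, -0.7136, -0.7005, 0.623], [0.0, 0.0, 0.0, 1.0]]
side [[577.8292263232831, 0.0, 333.6975260080487], [0.0, 577.8292263232831, 241.74513221744664], [0.0, 0.0, 1.0]] [[-0.9941, -0.0692, 0.0838, 0.4382], [-0.1085, 0.5851, -0.8037, 0.8299], [0.0065, -0.808, -0.5891, 0.6695], [0.0, 0.0, 0.0, 1.0]]
wrist [[357.25944071610104, 0.0, 312.8331382990006], [0.0, 357.25944071610104, 243.13814329483657], [0.0, 0.0, 1.0]] [[0.3134, 0.8976, 0.31, 0.0841], [0.9496, -0.2958, -0.1038, 0.5249], [-0.0015, 0.3269, -0.9451, 0.3741], [0.0, 0.0, 0.0, 1.0]]
```

View pics/scene0.png

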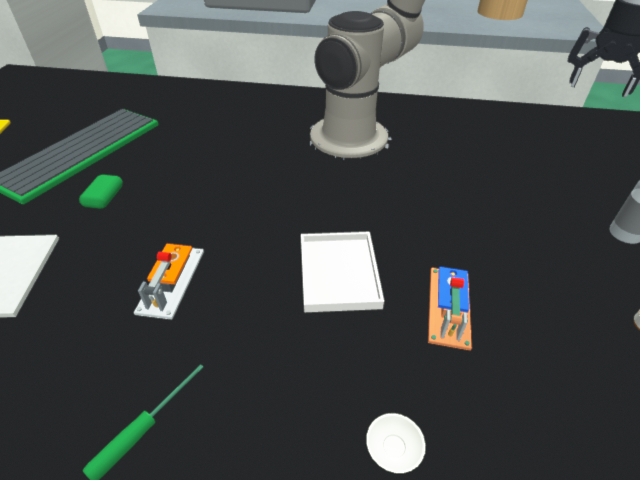

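View pics/side0.png

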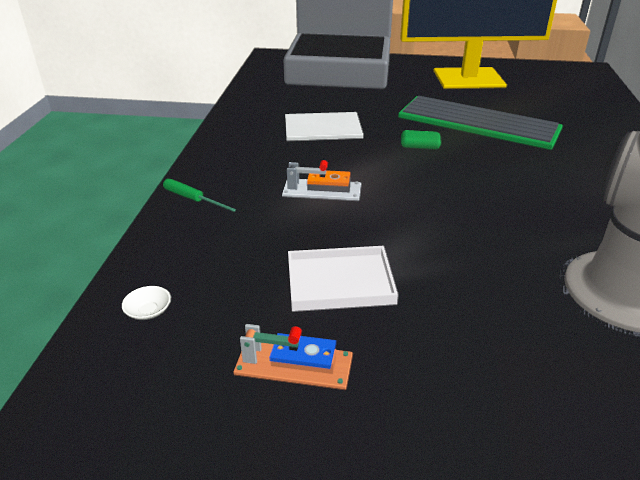

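Scene view: orange plate near (170,262), its barrel (164,257), tray with corners around (301,235),(370,233),(381,305),(305,309). Side view: orange plate near (330,180), barrel (324,165). Enlarging both.

```bash
python3 - <<'E'
import cv2,numpy as np
a=cv2.imread("pics/scene0.png")[235:325,125:215]; b=cv2.imread("pics/side0.png")[145:210,275:370]
a=cv2.resize(a,(540,540),interpolation=cv2.INTER_CUBIC)[:, :]
b=cv2.resize(b,None,fx=6,fy=6,interpolation=cv2.INTER_CUBIC)
cv2.imwrite("pics/a1.png",a);cv2.imwrite("pics/b1.png",b)
E
```

```text
(no output)
```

View pics/a1.png

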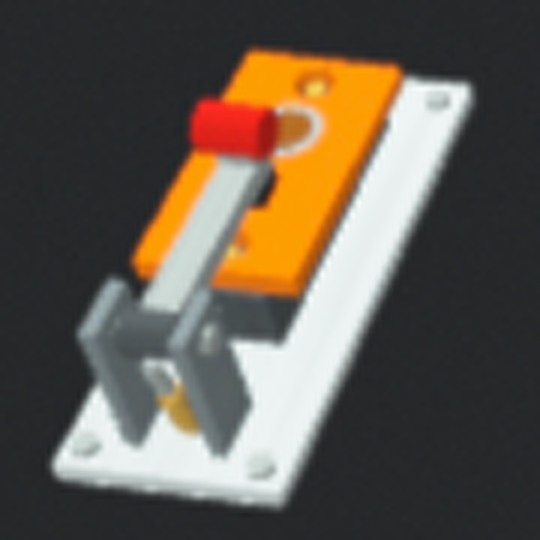

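View pics/b1.png

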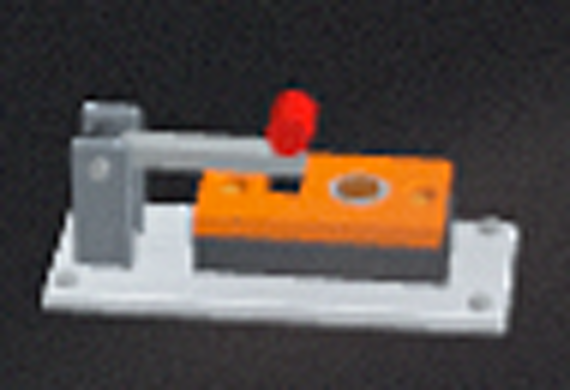

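Scene crop: pin holes at (316,86) and (235,247), barrel centre ≈(235,130). Side crop: pin holes at (234,187) and (424,193), barrel centre ≈(293,122).

```bash
cat >h.py <<'E'
import numpy as np
from bench import bot,cams
def ray(n,u,v,z,p=None):
    p=p or cams.camera_params(n); T=p["cam_to_world"]
    d=T[:3,:3]@np.linalg.solve(p["mtx"],[u,v,1.]); o=T[:3,3]
    return o+d*(z-o[2])/d[2]
E
python3 - <<'E'
from h import *
A=lambda u,v,z:ray("scene",125+(u+.5)/6-.5,235+(v+.5)/6-.5,z)
B=lambda u,v,z:ray("side",275+(u+.5)/6-.5,145+(v+.5)/6-.5,z)
for nm,near,far,bar in(("scene",A(316,86,.036),A(235,247,.036),A(235,130,.064)),("side",B(424,193,.036),B(234,187,.036),B(293,122,.064))):
    d=far-near;print(nm,near.round(4),far.round(4),"c",((near+far)/2).round(4),"len",np.hypot(*d[:2]).round(4),"yaw",np.degrees(np.arctan2(d[1],d[0])).round(1),"barrel",bar.round(4))
print("tray",[ray("scene",u,v,.022).round(3).tolist() for u,v in((301,235),(370,233),(381,305),(305,309))])
E
```

```text
scene [ 0.5314 -0.2755  0.036 ] [ 0.6005 -0.2732  0.036 ] c [ 0.5659 -0.2744  0.036 ] len 0.0691 yaw 1.9 barrel [ 0.5788 -0.2753  0.064 ]
side [ 0.5294 -0.2786  0.036 ] [ 0.5992 -0.2747  0.036 ] c [ 0.5643 -0.2766  0.036 ] len 0.0699 yaw 3.3 barrel [ 0.5773 -0.2754  0.064 ]
tray [[0.44, -0.052, 0.022], [0.411, 0.085, 0.022], [0.593, 0.117, 0.022], [0.622, -0.011, 0.022]]
```

12 rows max per call. First: 2 turns + 10 rows -.0236 -.0494.

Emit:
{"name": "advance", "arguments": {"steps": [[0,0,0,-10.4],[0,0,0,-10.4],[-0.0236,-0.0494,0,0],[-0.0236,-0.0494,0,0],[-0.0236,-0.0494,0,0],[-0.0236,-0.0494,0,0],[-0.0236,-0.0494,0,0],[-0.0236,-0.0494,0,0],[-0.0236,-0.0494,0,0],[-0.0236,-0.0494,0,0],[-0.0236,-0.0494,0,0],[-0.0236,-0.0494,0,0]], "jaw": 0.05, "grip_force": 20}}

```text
refused: steps[0]: [0, 0, 0, -10.4] is not of type 'object' (schema: type "object"). Nothing was moved.
```

The call was refused and nothing moved: it wants a list of objects, one for each row. Same move again in that form.

Emit:
{"name": "advance", "arguments": {"steps": [{"turn":-10.4},{"turn":-10.4},{"d":[-0.0236,-0.0494,0]},{"d":[-0.0236,-0.0494,0]},{"d":[-0.0236,-0.0494,0]},{"d":[-0.0236,-0.0494,0]},{"d":[-0.0236,-0.0494,0]},{"d":[-0.0236,-0.0494,0]},{"d":[-0.0236,-0.0494,0]},{"d":[-0.0236,-0.0494,0]},{"d":[-0.0236,-0.0494,0]},{"d":[-0.0236,-0.0494,0]}], "jaw": 0.05, "grip_force": 20}}

```text
t: 1.65
tcp_pos: [0.4226, 0.0137, 0.2533]
ee_rot: [180.0, 0.0, -177.5]
contact_force: [0.5, 0.4, 0.3]
opening: 0.05
grip_force: 0.0
```

Emit:
{"name": "advance", "arguments": {"steps": [{"d":[-0.0236,-0.0494,0]},{"d":[-0.0236,-0.0494,0]},{"d":[-0.0236,-0.0494,0]},{"d":[-0.0236,-0.0494,0]},{"d":[-0.0236,-0.0494,0]},{"d":[-0.0236,-0.0494,0]},{},{}]}}

```text
t: 2.65
tcp_pos: [0.5763, -0.274, 0.2525]
ee_rot: [179.9, -0.1, -177.5]
contact_force: [0.0, 0.9, -0.2]
opening: 0.0503
grip_force: 0.0
```

```bash
python3 - <<'E'
from h import *
import cv2,json
s=bot.state();print(s["tcp_pos"],s["ee_rot"],s["joint_pos"])
p=cams.camera_params("wrist");im=cams.read_camera("wrist");cv2.imwrite("pics/w1.png",im)
json.dump({k:p[k].tolist() for k in("mtx","cam_to_world")},open("w1.json","w"))
E
```

```text
[ 0.57632812 -0.27396476  0.25250991] [ 1.79919952e+02 -7.38305339e-02 -1.77481054e+02] [-3.23117050e+01  3.18875772e+01  6.76411293e+01  2.38604693e-02
  8.05776174e+01 -1.24834527e+02]
```

View pics/w1.png

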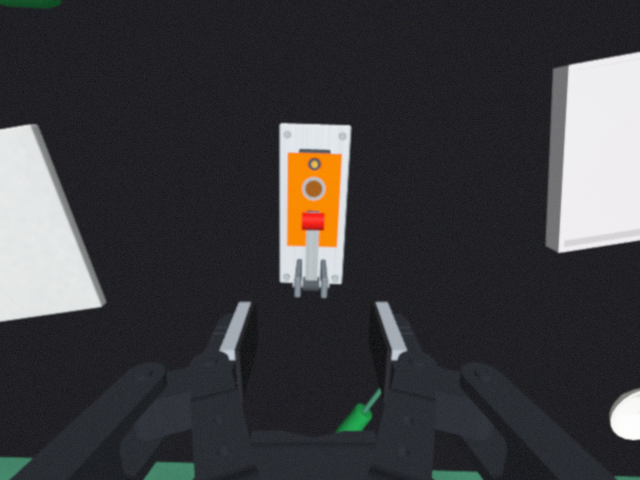

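Wrist view: barrel centre (313,221), near pin hole (315,164), plate top corners (288,153),(341,154),(338,247),(287,245), hinge at (311,284).

```bash
python3 - <<'E'
from h import *
import json
p=json.load(open("w1.json"));p={k:np.array(v) for k,v in p.items()}
f=lambda u,v,z:ray("wrist",u,v,z,p).round(4)
print("barrel",f(313,221,.064),"hole",f(315,164,.036),"hinge",f(311,284,.05))
c=np.array([f(*q,.038) for q in((288,153),(341,154),(338,247),(287,245))]);print(c,c.mean(0))
print("foot",[f(*q,.008) for q in((280,124),(350,126),(343,283),(279,282))])
E
```

```text
barrel [ 0.5776 -0.2735  0.064 ] hole [ 0.5305 -0.2737  0.036 ] hinge [ 0.6467 -0.2724  0.05  ]
[[ 0.5214 -0.2988  0.038 ]
 [ 0.5202 -0.2503  0.038 ]
 [ 0.6106 -0.247   0.038 ]
 [ 0.6107 -0.2979  0.038 ]] [ 0.565725 -0.2735    0.038   ]
foot [array([ 0.497 , -0.3091,  0.008 ]), array([ 0.4958, -0.241 ,  0.008 ]), array([ 0.6639, -0.2358,  0.008 ]), array([ 0.6658, -0.3078,  0.008 ])]
```

Emit:
{"name": "advance", "arguments": {"steps": [{"d":[-0.0015,0,0.04],"turn":0.8},{"d":[0,0,0.04]},{"d":[0,0,0.04]},{"d":[0,0,0.03]},{"d":[0,0,0.02]},{"d":[0,0,0.0145]},{},{}]}}

```text
t: 3.7
tcp_pos: [0.5787, -0.2743, 0.07]
ee_rot: [-179.9, 0.1, -178.2]
contact_force: [0.1, 0.8, -0.3]
opening: 0.0501
grip_force: 0.0
```

Emit:
{"name": "advance", "arguments": {"steps": [{},{},{},{},{},{}], "jaw": 0.0, "grip_force": 20}}

```text
t: 4.45
tcp_pos: [0.5785, -0.2741, 0.0697]
ee_rot: [180.0, 0.1, -178.3]
contact_force: [-0.7, 2.6, 6.2]
opening: 0.0194
grip_force: 21.8
```

```bash
python3 - <<'E'
from h import *
import cv2
a=cams.read_camera("side")[100:220,230:390]
cv2.imwrite("pics/g1.png",cv2.resize(a,None,fx=5,fy=5,interpolation=cv2.INTER_CUBIC))
E
```

```text
(no output)
```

View pics/g1.png

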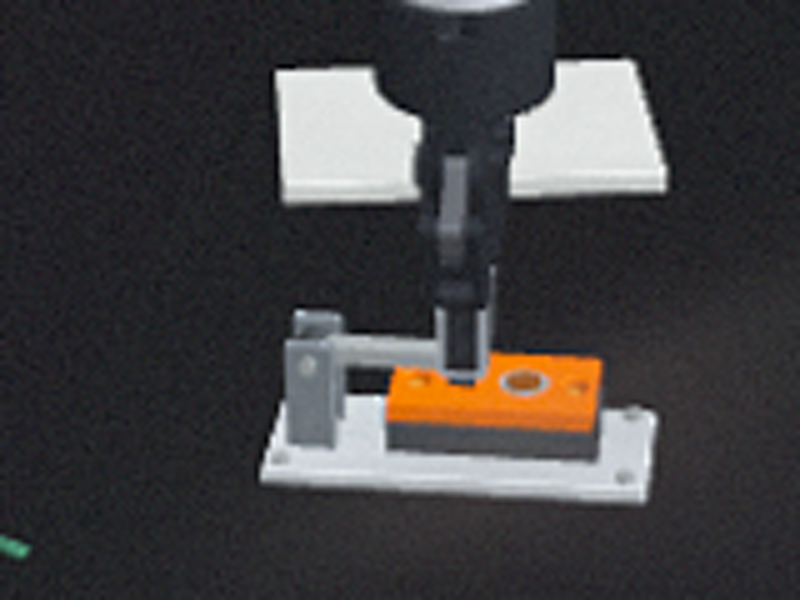

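Pads sit on the barrel's ends, opening 19.4 mm: gripped. Swing it along the hinge arc.

Emit:
{"name": "advance", "arguments": {"steps": [{"d":[-0.0028,0,-0.0098]},{"d":[-0.0039,0,-0.0089]},{"d":[-0.0052,0,-0.0082]},{"d":[-0.0062,0,-0.0074]},{}]}}

```text
t: 5.12
tcp_pos: [0.5971, -0.2737, 0.1045]
ee_rot: [-180.0, 0.1, -178.2]
contact_force: [-5.5, -0.0, 0.7]
opening: 0.0198
grip_force: 20.3
```

Emit:
{"name": "advance", "arguments": {"steps": [{"d":[-0.0072,0,-0.0065]},{"d":[-0.008,0,-0.0054]},{"d":[-0.0087,0,-0.0042]},{"d":[-0.0092,0,-0.003]},{"d":[-0.0095,0,-0.0017]},{},{}]}}

```text
t: 6.0
tcp_pos: [0.6407, -0.273, 0.125]
ee_rot: [-179.9, 0.3, -178.3]
contact_force: [4.0, -1.2, 5.0]
opening: 0.0196
grip_force: 20.7
```

Emit:
{"name": "advance", "arguments": {"steps": [{},{},{},{}], "jaw": 0.06}}

```text
t: 6.5
tcp_pos: [0.6387, -0.2724, 0.1235]
ee_rot: [180.0, -0.0, -178.3]
contact_force: [-0.3, -0.3, 0.8]
opening: 0.0599
grip_force: 0.0
```

Emit:
{"name": "advance", "arguments": {"steps": [{"d":[0,0,-0.03]},{"d":[0,0,-0.04]},{"d":[0,0,-0.04]},{},{}]}}

```text
t: 7.12
tcp_pos: [0.6385, -0.2723, 0.2331]
ee_rot: [180.0, -0.1, -178.3]
contact_force: [-0.1, -0.1, 0.2]
opening: 0.06
grip_force: 0.0
```

```bash
python3 - <<'E'
from h import *
import cv2
a=cams.read_camera("side")[80:230,230:430]
cv2.imwrite("pics/g2.png",cv2.resize(a,None,fx=4,fy=4,interpolation=cv2.INTER_CUBIC))
E
```

```text
(no output)
```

View pics/g2.png

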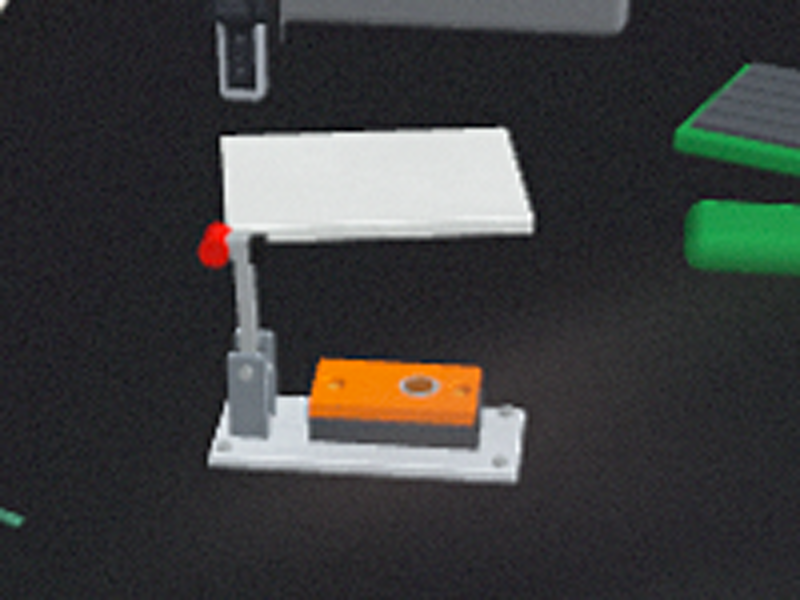

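Finger stands open by itself; plate clear. Now grip the plate.

Emit:
{"name": "advance", "arguments": {"steps": [{"d":[0.0375,0.0003,0]},{"d":[0.038,0,0]},{"d":[0,0,0.04]},{"d":[0,0,0.04]},{"d":[0,0,0.04]},{"d":[0,0,0.04]},{"d":[0,0,0.02]},{"d":[0,0,0.012]},{"d":[0,0,0.005]},{},{}], "jaw": 0.075}}

```text
t: 8.55
tcp_pos: [0.5639, -0.2747, 0.0378]
ee_rot: [-180.0, 0.1, -178.3]
contact_force: [0.9, 0.5, -0.2]
opening: 0.0748
grip_force: 0.0
```

```bash
python3 - <<'E'
from h import *
import cv2
a=cams.read_camera("side")[80:230,230:430]
cv2.imwrite("pics/g3.png",cv2.resize(a,None,fx=4,fy=4,interpolation=cv2.INTER_CUBIC))
E
```

```text
(no output)
```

View pics/g3.png

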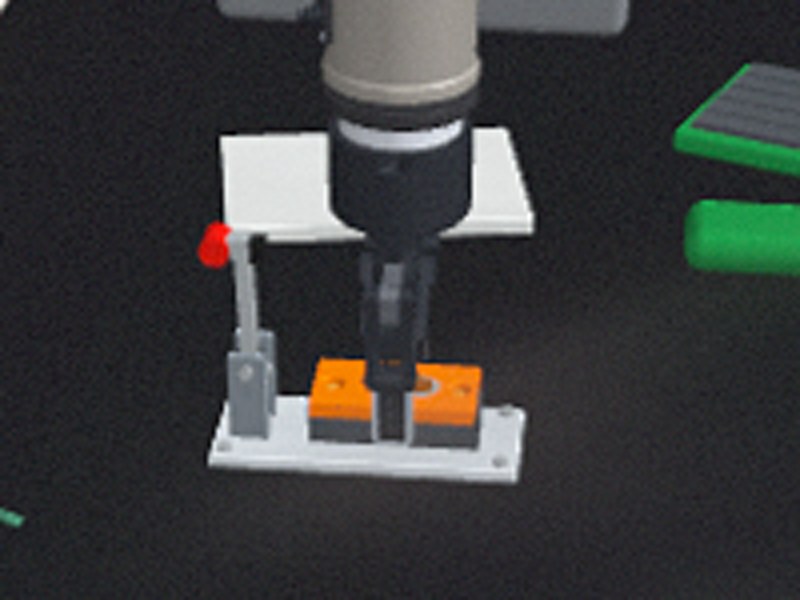

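Pads straddle the plate at mid-length with clearance to the foot and the open finger. Close.

Emit:
{"name": "advance", "arguments": {"steps": [{},{},{},{},{},{}], "jaw": 0.03, "grip_force": 40}}

```text
t: 9.35
tcp_pos: [0.5637, -0.2746, 0.0376]
ee_rot: [-180.0, 0.1, -178.3]
contact_force: [-0.9, 1.3, 6.2]
opening: 0.0493
grip_force: 41.7
```

Emit:
{"name": "advance", "arguments": {"steps": [{"d":[0,0,-0.003]},{"d":[0,0,-0.003]},{"d":[0,0,-0.003]},{"d":[0,0,-0.005]},{}]}}

```text
t: 9.98
tcp_pos: [0.5637, -0.2746, 0.0514]
ee_rot: [-180.0, 0.1, -178.3]
contact_force: [-0.4, 0.8, -1.1]
opening: 0.0491
grip_force: 41.5
```

```bash
python3 - <<'E'
from h import *
print(bot.tips_ahead,bot.state()["opening"])
p=cams.camera_params("side");T=p["cam_to_world"];o=T[:3,3]
u,v=230+(395+.5)/4-.5,80+(440+.5)/4-.5
d=T[:3,:3]@np.linalg.solve(p["mtx"],[u,v,1.])
for y in(-.237,-.230,-.225):print(y,o+d*(y-o[1])/d[1])
E
```

```text
0.022 0.049125356966697516
-0.237 [ 0.56191319 -0.237       0.02554663]
-0.23 [ 0.56110139 -0.23        0.0297715 ]
-0.225 [ 0.56052152 -0.225       0.03278927]
```

The tips reach about 8 mm below the plate in this grip, so it couldn't be set down on the tray floor. I'll put it back on its pins and regrip about 10 mm higher.

Emit:
{"name": "advance", "arguments": {"steps": [{"d":[0,0,0.005]},{"d":[0,0,0.005]},{"d":[0,0,0.004]},{},{}]}}

```text
t: 10.6
tcp_pos: [0.5631, -0.2742, 0.0375]
ee_rot: [180.0, -0.0, -178.3]
contact_force: [-3.0, 1.1, 6.7]
opening: 0.049
grip_force: 42.3
```

Emit:
{"name": "advance", "arguments": {"steps": [{},{},{}], "jaw": 0.065}}

```text
t: 10.98
tcp_pos: [0.5634, -0.2744, 0.0366]
ee_rot: [180.0, -0.0, -178.3]
contact_force: [0.0, 1.5, 0.2]
opening: 0.0652
grip_force: 0.0
```

Emit:
{"name": "advance", "arguments": {"steps": [{"d":[0,0,-0.005]},{"d":[0,0,-0.0053]},{},{}]}}

```text
t: 11.48
tcp_pos: [0.5634, -0.2744, 0.0473]
ee_rot: [-180.0, 0.0, -178.3]
contact_force: [0.6, 0.5, -0.4]
opening: 0.0651
grip_force: 0.0
```

Emit:
{"name": "advance", "arguments": {"steps": [{},{},{},{},{},{}], "jaw": 0.03, "grip_force": 50}}

```text
t: 12.22
tcp_pos: [0.5636, -0.2745, 0.0474]
ee_rot: [-180.0, 0.0, -178.3]
contact_force: [0.0, 0.4, 4.5]
opening: 0.0486
grip_force: 52.1
```

Emit:
{"name": "advance", "arguments": {"steps": [{"d":[0,0,-0.003]},{"d":[0,0,-0.003]},{"d":[0,0,-0.004]},{"d":[0,0,-0.01]},{"d":[0,0,-0.02]},{"d":[0,0,-0.03]},{"d":[0,0,-0.03]},{},{}]}}

```text
t: 13.35
tcp_pos: [0.563, -0.2742, 0.1465]
ee_rot: [180.0, -0.1, -178.3]
contact_force: [-0.5, 0.3, -1.2]
opening: 0.0487
grip_force: 51.7
```

```bash
python3 - <<'E'
from h import *
import cv2
a=cams.read_camera("side")[80:230,230:430];a=cv2.resize(a,(400,300),interpolation=cv2.INTER_CUBIC)
b=cv2.resize(cv2.imread("pics/scene0.png")[220:320,285:395],(400,364),interpolation=cv2.INTER_CUBIC)[:, :]
b=cv2.copyMakeBorder(b,0,0,0,0,cv2.BORDER_CONSTANT)
a=cv2.copyMakeBorder(a,0,64,0,0,cv2.BORDER_CONSTANT)
cv2.imwrite("pics/g4.png",np.hstack([a,b]))
E
```

```text
(no output)
```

View pics/g4.png

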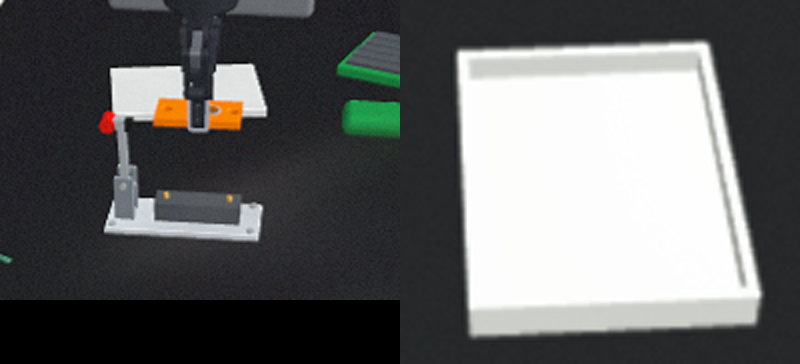

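Plate is held level, off the pins; finger is open. Tray rim corners in the crop: (58,50), (309,42), (360,297), (71,312).

```bash
python3 - <<'E'
from h import *
s=400/110
c=np.array([ray("scene",285+u/s-.5,220+v/s-.5,.022)[:2] for u,v in((58,50),(309,42),(360,297),(71,312))])
m=c.mean(0);e=(c[2]+c[3]-c[0]-c[1])/2;f=(c[1]+c[2]-c[0]-c[3])/2
psi=np.degrees(np.arctan2(e[1],e[0]));print(m,psi,np.degrees(np.arctan2(-f[0],f[1])),np.hypot(*e),np.hypot(*f))
st=bot.state();a=np.radians(180+psi);x=np.array([np.cos(a),np.sin(a)]);y=np.array([np.sin(a),-np.cos(a)])
tgt=m-.002*np.array([np.cos(a-np.pi),np.sin(a-np.pi)]);d=tgt-st["tcp_pos"][:2];print("turn",181.7-180-psi,"tool",x@d,y@d)
E
```

```text
[0.50964703 0.03409611] 12.173509378334026 12.515866797236383 0.18309050889285716 0.14028992010359095
turn -10.473509378334038 tool -0.011073458819655844 0.31238949968492763
```

Emit:
{"name": "advance", "arguments": {"steps": [{"turn":-5.3},{"turn":-5.2},{"d":[-0.0015,0.039,0]},{"d":[-0.0015,0.039,0]},{"d":[-0.0015,0.039,0]},{"d":[-0.0015,0.039,0]},{"d":[-0.0015,0.039,0]},{"d":[-0.0015,0.039,0]},{"d":[-0.001,0.039,0]},{"d":[-0.001,0.039,0]},{},{}]}}

```text
t: 14.9
tcp_pos: [0.5079, 0.0326, 0.1465]
ee_rot: [180.0, -0.1, -167.7]
contact_force: [-1.1, 0.0, -0.9]
opening: 0.0482
grip_force: 51.8
```

Emit:
{"name": "advance", "arguments": {"steps": [{"d":[0,0,0.04]},{"d":[0,0,0.04]},{"d":[0,0,0.025]},{"d":[0,0,0.01]},{},{}]}}

```text
t: 15.65
tcp_pos: [0.5089, 0.0325, 0.0332]
ee_rot: [-180.0, 0.1, -167.8]
contact_force: [-1.0, -0.4, -0.5]
opening: 0.0487
grip_force: 51.8
```

Emit:
{"name": "advance", "arguments": {"steps": [{"d":[0,0,0.004]},{"d":[0,0,0.003]},{"d":[0,0,0.002]},{}]}}

```text
t: 16.15
tcp_pos: [0.5081, 0.0329, 0.0243]
ee_rot: [-180.0, 0.0, -167.8]
contact_force: [-3.4, 0.4, 11.8]
opening: 0.0488
grip_force: 58.7
```

Emit:
{"name": "advance", "arguments": {"steps": [{"d":[0,0,0.001]},{"d":[0,0,0.001]},{},{}]}}

```text
t: 16.65
tcp_pos: [0.5082, 0.0329, 0.0243]
ee_rot: [-180.0, 0.1, -167.8]
contact_force: [-10.4, -0.6, 32.6]
opening: 0.0485
grip_force: 69.9
```

Contact comes about 2 mm above the expected seat height, so the fingertips probably touched the floor before the plate. Letting go now would drop it, so I'll take it back to its pins and grip it a few mm higher.

Emit:
{"name": "advance", "arguments": {"steps": [{"d":[0,0,-0.0043]},{"d":[0,0,-0.03]},{"d":[0,0,-0.045]},{"d":[0,0,-0.045]},{}], "grip_force": 50}}

```text
t: 17.27
tcp_pos: [0.5101, 0.0327, 0.1486]
ee_rot: [-179.9, 0.4, -167.8]
contact_force: [-0.2, 0.6, -1.8]
opening: 0.0482
grip_force: 52.0
```

Emit:
{"name": "advance", "arguments": {"steps": [{"d":[0.0015,-0.039,0]},{"d":[0.0015,-0.039,0]},{"d":[0.0015,-0.039,0]},{"d":[0.0015,-0.039,0]},{"d":[0.0015,-0.039,0]},{"d":[0.0015,-0.039,0]},{"d":[0.001,-0.039,0]},{"d":[0.001,-0.039,0]},{"turn":5.2},{"turn":5.3},{},{}]}}

```text
t: 18.77
tcp_pos: [0.5631, -0.2741, 0.1445]
ee_rot: [179.9, -0.1, -178.2]
contact_force: [0.6, 0.0, -0.8]
opening: 0.0487
grip_force: 52.0
```

Emit:
{"name": "advance", "arguments": {"steps": [{"d":[0,0,0.04]},{"d":[0,0,0.03]},{"d":[0,0,0.015]},{"d":[0,0,0.005]},{},{}]}}

```text
t: 19.52
tcp_pos: [0.564, -0.2748, 0.0567]
ee_rot: [-179.9, 0.1, -178.3]
contact_force: [0.3, -0.2, -1.1]
opening: 0.0488
grip_force: 52.0
```

Emit:
{"name": "advance", "arguments": {"steps": [{"d":[0,0,0.003]},{"d":[0,0,0.002]},{"d":[0,0,0.0015]},{}]}}

```text
t: 20.02
tcp_pos: [0.5633, -0.2743, 0.0488]
ee_rot: [180.0, -0.0, -178.3]
contact_force: [-0.5, 0.0, -0.5]
opening: 0.0486
grip_force: 52.0
```

Emit:
{"name": "advance", "arguments": {"steps": [{"d":[0,0,0.001]},{},{}]}}

```text
t: 20.4
tcp_pos: [0.5634, -0.2744, 0.048]
ee_rot: [180.0, 0.0, -178.3]
contact_force: [0.3, 1.0, -0.2]
opening: 0.0486
grip_force: 52.0
```

Emit:
{"name": "advance", "arguments": {"steps": [{"d":[0,0,0.0007]},{},{}]}}

```text
t: 20.78
tcp_pos: [0.5635, -0.2745, 0.0475]
ee_rot: [-180.0, 0.0, -178.3]
contact_force: [-0.5, -0.0, 0.5]
opening: 0.0484
grip_force: 52.2
```

It seats at the same 0.0475 as before, so the plate never slipped and the tips were indeed touching first. Regrip 4.5 mm higher.

Emit:
{"name": "advance", "arguments": {"steps": [{},{},{}], "jaw": 0.06}}

```text
t: 21.15
tcp_pos: [0.5634, -0.2744, 0.0472]
ee_rot: [180.0, 0.0, -178.3]
contact_force: [-1.0, -0.3, 0.0]
opening: 0.0598
grip_force: 0.0
```

Emit:
{"name": "advance", "arguments": {"steps": [{"d":[0,0,-0.0045]},{},{}]}}

```text
t: 21.52
tcp_pos: [0.5635, -0.2744, 0.0519]
ee_rot: [-180.0, 0.0, -178.3]
contact_force: [-0.2, -0.2, 0.0]
opening: 0.0597
grip_force: 0.0
```

Emit:
{"name": "advance", "arguments": {"steps": [{},{},{},{},{}], "jaw": 0.03, "grip_force": 50}}

```text
t: 22.15
tcp_pos: [0.5636, -0.2746, 0.0522]
ee_rot: [-180.0, 0.0, -178.3]
contact_force: [-0.8, 1.1, 4.7]
opening: 0.0479
grip_force: 52.1
```

Emit:
{"name": "advance", "arguments": {"steps": [{"d":[0,0,-0.003]},{"d":[0,0,-0.003]},{"d":[0,0,-0.004]},{"d":[0,0,-0.01]},{"d":[0,0,-0.02]},{"d":[0,0,-0.03]},{"d":[0,0,-0.03]},{},{}]}}

```text
t: 23.28
tcp_pos: [0.563, -0.2741, 0.1511]
ee_rot: [180.0, -0.1, -178.3]
contact_force: [-0.2, -0.1, -0.4]
opening: 0.0481
grip_force: 51.6
```

Emit:
{"name": "advance", "arguments": {"steps": [{"turn":-5.3},{"turn":-5.2},{"d":[-0.0015,0.039,0]},{"d":[-0.0015,0.039,0]},{"d":[-0.0015,0.039,0]},{"d":[-0.0015,0.039,0]},{"d":[-0.0015,0.039,0]},{"d":[-0.0015,0.039,0]},{"d":[-0.001,0.039,0]},{"d":[-0.001,0.039,0]},{},{}]}}

```text
t: 24.78
tcp_pos: [0.5078, 0.0326, 0.151]
ee_rot: [180.0, -0.1, -167.7]
contact_force: [0.4, 0.6, -0.2]
opening: 0.0479
grip_force: 51.7
```

Emit:
{"name": "advance", "arguments": {"steps": [{"d":[0,0,0.04]},{"d":[0,0,0.04]},{"d":[0,0,0.025]},{"d":[0,0,0.012]},{},{}]}}

```text
t: 25.52
tcp_pos: [0.5088, 0.0325, 0.0357]
ee_rot: [-180.0, 0.1, -167.8]
contact_force: [-0.1, -0.5, -0.9]
opening: 0.0481
grip_force: 51.7
```

Emit:
{"name": "advance", "arguments": {"steps": [{"d":[0,0,0.002]},{"d":[0,0,0.002]},{"d":[0,0,0.001]},{},{}]}}

```text
t: 26.15
tcp_pos: [0.5081, 0.0329, 0.0298]
ee_rot: [180.0, 0.0, -167.8]
contact_force: [-0.4, 0.1, -1.0]
opening: 0.0481
grip_force: 51.7
```

Emit:
{"name": "advance", "arguments": {"steps": [{"d":[0,0,0.001]},{"d":[0,0,0.001]},{},{}]}}

```text
t: 26.65
tcp_pos: [0.508, 0.0328, 0.0278]
ee_rot: [180.0, 0.0, -167.8]
contact_force: [0.6, 0.2, -0.7]
opening: 0.048
grip_force: 51.7
```

Emit:
{"name": "advance", "arguments": {"steps": [{"d":[0,0,0.0007]},{},{}]}}

```text
t: 27.02
tcp_pos: [0.5081, 0.0328, 0.0272]
ee_rot: [-180.0, 0.0, -167.8]
contact_force: [-0.6, -0.3, 0.7]
opening: 0.048
grip_force: 52.0
```

Emit:
{"name": "advance", "arguments": {"steps": [{"d":[0,0,0.0006]},{},{}]}}

```text
t: 27.4
tcp_pos: [0.5081, 0.0328, 0.0272]
ee_rot: [-180.0, 0.0, -167.8]
contact_force: [-1.2, -0.2, 7.7]
opening: 0.048
grip_force: 52.6
```

Contact at exactly the expected height (0.0272): the plate is down. Release and rise.

Emit:
{"name": "advance", "arguments": {"steps": [{},{},{}], "jaw": 0.062}}

```text
t: 27.78
tcp_pos: [0.508, 0.0328, 0.0263]
ee_rot: [180.0, -0.0, -167.8]
contact_force: [0.9, -0.4, -0.3]
opening: 0.0618
grip_force: 0.0
```

Emit:
{"name": "advance", "arguments": {"steps": [{"d":[0,0,-0.01]},{"d":[0,0,-0.03]},{"d":[0,0,-0.05]},{"d":[0,0,-0.05]},{"d":[0.05,0,-0.03]},{"d":[0.05,0,0]},{},{}]}}

```text
t: 28.78
tcp_pos: [0.4111, 0.0115, 0.1973]
ee_rot: [-180.0, 0.1, -167.8]
contact_force: [0.5, -0.6, -0.2]
opening: 0.062
grip_force: 0.0
```

```bash
python3 - <<'E'
from h import *
import cv2
a=cams.read_camera("side")[70:390,190:440];b=cams.read_camera("scene")[200:360,110:490]
a=cv2.resize(a,(400,512),interpolation=cv2.INTER_CUBIC);b=cv2.resize(b,(400,168),interpolation=cv2.INTER_CUBIC)
w=cv2.resize(cams.read_camera("wrist"),(400,300));
r=np.vstack([w,b]);r=cv2.copyMakeBorder(r,0,512-468,0,0,cv2.BORDER_CONSTANT)
cv2.imwrite("pics/f.png",np.hstack([a,r]))
E
```

```text
(no output)
```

View pics/f.png

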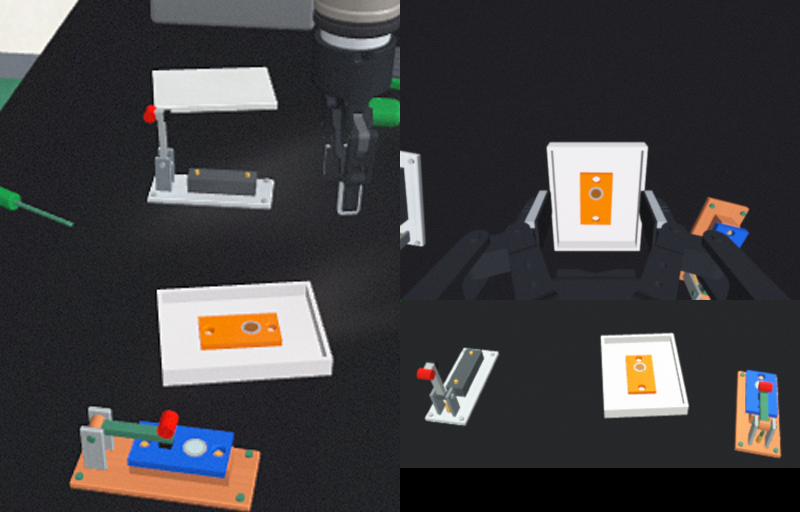

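The orange plate lies flat in the tray (side crop (240,331)). The finger stands open with its barrel at (150,114), the blue stage is untouched, and the robot is clear.

```bash
python3 -c "
from bench import job
print(job.job_done())"
```

```text
the job is handed in; nothing more can be done
None
```

The orange plate lies flat on the tray's floor, its finger stands open and the blue plate was not touched; handed in at about 29 s of 48, after two regrips on the pins, one following a first lowering where the fingertips met the tray floor before the plate.

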